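# Tighten the boom clamp on the maker-table build board

### The arm

A 6-joint arm with a two-finger parallel gripper is mounted at the origin on the work surface. World frame = base frame: x ahead of the robot, y to its left, z up, the work surface at z = 0. Lengths are in mm, angles in rad, forces in N, time in s.
With the tool pointing down it reaches from about 275 to 750 mm from the base axis. Payload 10.2 kg.
Tool frame: the origin (TCP) lies midway between the tips of the shut fingers; the grasp point (between the pads) lies 19 mm behind it; z points along the fingers, y is the line along which they close (so a half turn about z gives the same grasp; the last joint's range is limited). The gripper opens to 85 mm and grips with 20 to 120 N. Pads are 22 mm wide; open, the fingers measure 114 mm over their backs; the gripper's body (76 mm by 85 mm) begins 54 mm behind the grasp point. The pads swing forward as they close: fully open they stand 13 mm farther back than shut.
Start: joints at [0.945, 0.313, 1.498, -0, 1.331, -0.223], TCP at [205.811, 482.984, 231.294] pointing down, gripper open.
Joint ranges: [-2.94, 2.94], [-0.97, 2.17], [0.19, 2.56], [-1.23, 4.37], [0.02, 3.11], [-2.88, 2.88]. Speed limits (rad/s): [2.39, 2.39, 3.01, 3.14, 3.14, 3.14].

### API

Orientations are given as a unit quaternion [w, x, y, z].
In Python, from rig import sense, capture, finish_job, find_in, place_of gives the robot as it stands. The module is installed in compiled form; this text tells all that it offers.
- The arm moves only by the shell command python3 -m jog 'ROWS' [FORCE]. ROWS is JSON, a list of rows, each an object of numbers: "tx", "ty", "tz": the shift along the tool's x, y, z in mm; "ax", "ay", "az": the turn, a rotation vector about the tool's x, y, z in rad; "jaw": the closure, from -1 (fully open) to 1 (shut), so that 0 is half open. In form: [{"tx": .., "ty": .., "tz": .., "ax": .., "ay": .., "az": .., "jaw": ..}, ...]. A call has 1 to 5 rows; each row shifts and turns the commanded pose from where the row before left it, along the tool's axes as they then stand; what a row does not reach is not made up. A row lasts 1/8 s, in which the tool goes at most 62.5 mm and 10.7 degrees, less where a joint would pass 70% of its speed; a pose out of reach is approached as far as the arm can. A call with a gripper value outside its range is refused whole. The fingers move at their own pace and stop on an object; FORCE is the grip in N (left out, the last holds). Time passes only in rows, so rows that do not move let the fingers close. It gives the time, the measured TCP pose, the force, the opening and the grip force at its end, in the units of the state.
- sense(): the state, without advancing time (a new reading comes with each control period).
- capture(name): name is "side" or "top"; returns a dict with "color" (384x512x3 uint8, red, green, blue), "depth" (384x512 float32, mm along the optical axis (not along the pixel's ray), 0 where there is no reading), "fx", "fy", "cx", "cy" (pixels), "camera_from_world" (4x4, takes a point from world to camera coordinates). Camera axes: x right, y up, looking along -z (the intrinsics and any distortion apply to the point x, -y, -z); pixel columns grow to the right and rows downward; lengths in mm; the calibration is good to about 2 mm. A picture is of the moment at which its call begins.
- finish_job(): hands the job in; it is judged then, once.
Trained networks look in the newest picture that a camera, given by its name, has taken for a name from the list of things; names that differ only in an ending like _2 or _b are one class to them, and where a whole thing is asked for, a point or a joint stands for the part that bears it (a point fixed in the world has none). Each returns a list of dicts, best first, with "conf" (0 to 1); they miss things now and then, are a little off and sometimes report something else, mostly with a low value. They report only what shows in the picture. A call takes as long as a camera call. They do not tell look-alikes from the thing itself.
- find_in(query, camera): "centre" ([column, row] in pixels, amid what is visible of it).
- place_of(query, camera): "centre" ([column, row] in pixels: a listed point, or the origin of a listed thing).
The state is a dict: "time_s": time; "joints": joint angles; "dq": joint speeds; "tau": joint torques, N m; "eef_pos": TCP position; "ee_rot": TCP orientation; "force": force on the tool from outside, world axes, zero at the start; "wrist_torque": the same for the moment, N m; "grip_width": opening from 0.0 (shut) to 1.0 (fully open); "grip_force": force on a finger pad.
Only numpy, scipy, OpenCV 4.12 (cv2) and the standard library are available. Lean on these libraries where they do the work, as an engineer would, in place of code of your own. Each camera call takes 0.05 s, during which the arm holds its last target. There are 200 camera calls.

### The job

The wooden boom on the white build board is loose in its clamp. Take the larger of the two T-handled hex keys from the wooden rack, feel it gently all the way home into the socket of the spring-mounted clamp screw without crushing its spring, and only then give the screw a quarter turn clockwise. Let go and leave the key standing fully home in the screw, with the other things on the table left where they are.

Things in the scene. Friction and masses are not known exactly. Their poses are not given: they have to be found in the camera images.
- hex_key: The larger T-handled hex key, standing tip down in a rack hole, tip 10 mm above the table. Steel hexagonal shaft 16 mm across flats; the last 3 mm bevelled to a 14 mm round tip. Origin: centre of the tip's end face; z up the shaft. A pair of the hexagon's flats faces the key's +x and -x (along the crossbar), the others every 60 degrees. 0.22 kg, give or take. Draw it straight up.
- key_grip (a point): Centre of that key's black plastic crossbar, 105 mm above its tip. The bar is 84 mm long along the key's x axis, 20 mm wide along y (grip it across this), 20 mm tall; the shaft below it is 18.5 mm over its corners.
- small_key: The smaller T-handled hex key in the rack's other hole: shaft 10 mm across flats, crossbar 56 x 16 x 16 mm centred 95 mm above the tip. Too small for the screw; leave it in the rack. Origin at its tip. Which hole holds which key varies.
- key_rack: Fixed wooden block 60 mm (x) by 170 mm (y) by 50 mm high with two round holes 110 mm apart along its y axis, 40 mm deep. Origin: centre of its underside.
- clamp: Fixed aluminium clamp block 90 mm (x) by 56 mm (y) by 36 mm high on the 12 mm thick white perforated build board, holding a flat wooden boom 24 mm wide that sticks out to its -y side, to 130 mm from the origin. Origin: centre of its underside. The screw stands upright at its middle.
- socket_mouth (a point): Centre of the top of the clamp screw's socket, about 75 mm above the table; moves down with the screw. Steel head 34 mm in diameter, 18 mm high, on a spring. Hexagonal socket 17 mm across flats, 14 mm deep, rim bevelled 1.5 mm. z up; x, y are the clamp's and do not tell how the hexagon is turned: it varies and must be felt. Unless matched within 6 degrees, the tip enters only about 4 mm.
- cap_screw (a joint): Angle in rad by which the screw has been turned: 0 at the start however the hexagon lies, growing clockwise seen from above. It stays where left; about 0.2 N m of friction. No stop within 1.4 rad anticlockwise or 3 rad clockwise. The key has about 7 degrees of play either way in the socket (pattern repeats every 60); at the edge of the play it can bind part way in, a few degrees towards the middle free it.
- screw_spring (a joint): How far the screw is pushed down against its spring, in m: 0 up at rest, at most 0.0075 (crushed). It starts to give at 4.5 N and then takes 3 N more per mm: 12 N at 2.5 mm, 22.5 N at 6 mm. It springs back up by itself.
- board_syringe: Clear plastic syringe lying on the build board, about 125 mm long, 20 mm in diameter. Bystander. Origin under its barrel.
- table_syringe: Clear plastic syringe lying on the table, about 125 mm long, 25 mm in diameter. Bystander. Origin under its barrel.
- wheel: Flat wooden wheel, 44 mm in diameter, 12 mm thick, lying on the build board. Bystander. Origin at the centre of its underside.
- water_bottle: Clear water bottle, 64 mm in diameter, 200 mm tall, standing towards the far side. Bystander. Origin at the centre of its base.
- tape_roll: Cardboard tape core, 90 mm in diameter, 22 mm high, lying on the table. Bystander. Origin at the centre of its underside.
- peg_tub: White plastic tub, 68 mm in diameter, 70 mm high. Bystander. Origin at the centre of its base.
- board_offcut: White board offcut 70 x 50 x 12 mm lying on the table. Bystander. Origin at the centre of its underside.
There are look-alikes about, which are no part of the job. What is shaped like the hex_key but green or orange is not meant.

How it is judged:
By the outcome, as a careful person would: the job done as asked, in the order asked, and still so for the second after the job is handed in, with the robot touching nothing.
It also fails if it takes over 72 s, if anything falls off the work surface, if the arm or the gripper's body presses on something with over 40 N, if the wrist force passes 120 N, or if a joint passes its speed limit or range.

## Working session

There is one attempt and no reset: what is moved stays moved. The work goes in short steps, Python scripts to look and compute and a shell command to move; the robot and the scene stay as the last step left them, time stands still between calls to the robot, and variables do not carry over. Pictures are saved under pics/ and viewed, at most 10 in all, crops included, and the job is handed in when it is done.

```bash
mkdir -p pics; cat > h.py <<'E'
import numpy as np,cv2
from rig import *
def ray(c,px):
    M=np.linalg.inv(c["camera_from_world"]);u,v=px
    d=np.array([(u-c["cx"])/c["fx"],-(v-c["cy"])/c["fy"],-1.0])
    return M[:3,3],M[:3,:3]@d
def atz(c,px,z):
    o,d=ray(c,px);return o+d*(z-o[2])/d[2]
def atd(c,px):
    o,d=ray(c,px);u,v=int(round(px[0])),int(round(px[1]))
    w=c["depth"][max(v-1,0):v+2,max(u-1,0):u+2];w=w[w>0]
    return o+d*np.median(w) if len(w) else None
def proj(c,p):
    q=c["camera_from_world"]@np.append(p,1);return [c["cx"]+c["fx"]*q[0]/-q[2],c["cy"]+c["fy"]*-q[1]/-q[2]]
E
python3 - <<'E'
from h import *
np.set_printoptions(precision=1,suppress=True)
for n in("top","side"):
    c=capture(n);cv2.imwrite(f"pics/{n}0.png",c["color"][:,:,::-1])
    print(n,c["fx"],np.linalg.inv(c["camera_from_world"])[:3,3])
    for q in("hex_key","key_grip","small_key","key_rack","clamp","socket_mouth"):
        for r in place_of(q,n)[:4]:
            print(q,round(r["conf"],2),np.array(r["centre"]),atd(c,r["centre"]) )
print(sense())
E
```

```text
top 419.2326570275753 [ 355.2  124.6 1084.3]
hex_key 0.75 [278.4 161.2] [573.2  88.9 116.6]
hex_key 0.65 [206.  309.1] [233.2 252.2 114.9]
hex_key 0.6 [241.9 200.1] [479.3 173.6 125. ]
hex_key 0.18 [224.8 200.1] [488.9 220.1  49.4]
key_grip 0.91 [202.3 313.1] [224.5 260.3 115.2]
key_grip 0.61 [247.7 193.3] [495.4 160.4 123.9]
key_grip 0.56 [283.2 149.9] [601.2  77.4 113.9]
small_key 0.45 [205.1 197.2] [497.2 270.7  40.6]
key_rack 0.72 [226.4 198.9] [491.9 216.2  49.5]
key_rack 0.47 [381.4 200.8] [ 487.3 -165.6   59.8]
key_rack 0.36 [251.7 257.1] [348.8 152.6  28.6]
clamp 0.91 [372.5 204.7] [ 478.8 -146.3   49.3]
clamp 0.2 [368.7 135.5] [ 661.2 -147.7   30. ]
socket_mouth 0.57 [383.7 199.8] [ 488.4 -168.2   70.6]
side 485.38372376896814 [  62.3 -638.2  932.6]
hex_key 0.86 [304.7 212.5] [605.4  69.7  -0.1]
hex_key 0.64 [248.4 200.6] [474.5 140.   46.2]
hex_key 0.57 [136.1 220.4] [207.  258.3  -1. ]
key_grip 0.65 [133.8 188.5] [219.5 253.7 111.8]
key_grip 0.56 [251.7 173.3] [493.7 157.1 118.8]
key_grip 0.56 [307.1 181.4] [604.2  71.8 111.1]
small_key 0.51 [232.8 178.6] [474.6 228.1  52.1]
small_key 0.36 [266.5 268.6] [416.2 -55.5  23.7]
key_rack 0.78 [241.5 193.2] [470.6 170.7  48.4]
key_rack 0.3 [229.9 179.9] [467.2 230.8  48.4]
clamp 0.8 [314.9 298.3] [ 460.9 -186.2   42. ]
socket_mouth 0.77 [317.2 273.5] [ 486.2 -152.6   74.2]
{'time_s': 0.7, 'joints': array([ 0.9,  0.3,  1.5,  0. ,  1.3, -0.2]), 'dq': array([-0., -0., -0., -0., -0.,  0.]), 'tau': array([ -0. , -41.2, -26. ,  -0. ,   0. ,   0. ]), 'eef_pos': array([205.8, 483. , 231.3]), 'ee_rot': array([-0. ,  0.2,  1. , -0. ]), 'force': array([ 0.1,  0. , -0.3]), 'wrist_torque': array([-0., -0., -0.]), 'grip_force': 0.0, 'grip_width': 0.996302563934491}
```

View pics/top0.png

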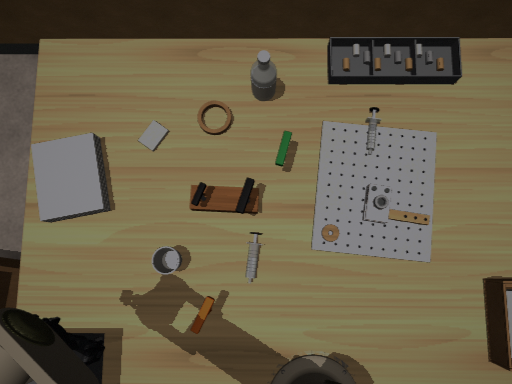

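View pics/side0.png

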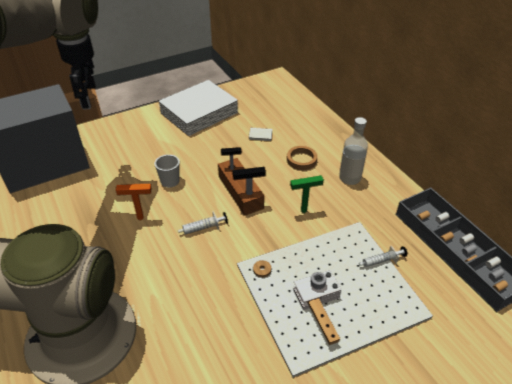

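The top picture shows three candidates. The black large key stands in the rack at (245,195); the green (284,148) and orange (203,315) ones are look-alikes. The small black key is at (200,194), and the clamp screw is at (381,201). I choose the black one at (245,195). Next I'll measure its bar and the screw, and check with a close crop.

```bash
python3 - <<'E'
from h import *
np.set_printoptions(precision=1,suppress=True)
def cloud(c):
    v,u=np.mgrid[:384,:512];M=np.linalg.inv(c["camera_from_world"])
    d=np.stack([(u-c["cx"])/c["fx"],-(v-c["cy"])/c["fy"],-np.ones_like(u,float)],-1)
    return M[:3,3]+(d*c["depth"][...,None])@M[:3,:3].T
for n in("top","side"):
    c=capture(n);P=cloud(c);g=c["color"].max(-1)
    def rect(m,t):
        q=P[m][:,:2].astype(np.float32);print(n,t,m.sum(),cv2.minAreaRect(q),np.median(P[m],0), 'mean',q.mean(0))
    near=lambda x,y,r:np.hypot(P[...,0]-x,P[...,1]-y)<r
    z=P[...,2]
    rect(near(488,165,70)&(z>117)&(z<135),"bar")
    rect(near(488,260,55)&(z>95)&(z<125),"small")
    rect(near(487,-163,35)&(z>64)&(z<85),"head")
    if n=="top": rect(near(487,-163,75)&(z>40)&(z<56),"clamptop")
    rect(near(488,215,110)&(z>44)&(z<56),"rack")
    if n=="top":
        a=cv2.resize(c["color"][165:235,180:275],None,fx=4,fy=4,interpolation=2)
        b=cv2.resize(c["color"][165:235,340:435],None,fx=4,fy=4,interpolation=2)
        cv2.imwrite("pics/crop1.png",np.hstack([a,b])[:,:,::-1])
E
```

```text
top bar 313 ((491.9618835449219, 168.2950439453125), (20.152992248535156, 83.36445617675781), 71.3021469116211) [491.2 168.7 124.8] mean [491.2 168.3]
top small 178 ((497.086669921875, 277.9268798828125), (16.86127281188965, 56.04547119140625), 66.84690856933594) [495.2 277.4 112.2] mean [495.9 277.3]
top head 132 ((484.1956787109375, -160.3005828857422), (31.92616844177246, 32.92361831665039), 61.18056869506836) [ 483.8 -159.9   73.8] mean [ 484.  -159.8]
top clamptop 813 ((480.9745788574219, -183.18777465820312), (102.95242309570312, 89.89265441894531), 81.76946258544922) [ 466.3 -164.7   47.2] mean [ 477.9 -168.1]
top rack 1217 ((494.3806457519531, 223.37355041503906), (170.0248260498047, 60.03406524658203), 87.44889068603516) [493.3 225.1  50. ] mean [493.4 222.7]
side bar 218 ((489.1129150390625, 167.40650939941406), (24.361412048339844, 83.69911193847656), 72.71665954589844) [488.1 164.9 122.3] mean [487.5 165.1]
side small 155 ((493.0938720703125, 277.1575622558594), (22.06744956970215, 54.067630767822266), 69.8774642944336) [490.9 273.7 108.4] mean [491.9 274. ]
side head 156 ((482.134521484375, -162.40541076660156), (34.190185546875, 31.475961685180664), 26.86488151550293) [ 481.4 -162.2   71.3] mean [ 481.  -162.6]
side rack 709 ((491.56494140625, 222.60293579101562), (174.81991577148438, 62.86552047729492), 87.89204406738281) [482.3 202.5  47.7] mean [486.2 212.6]
```

View pics/crop1.png

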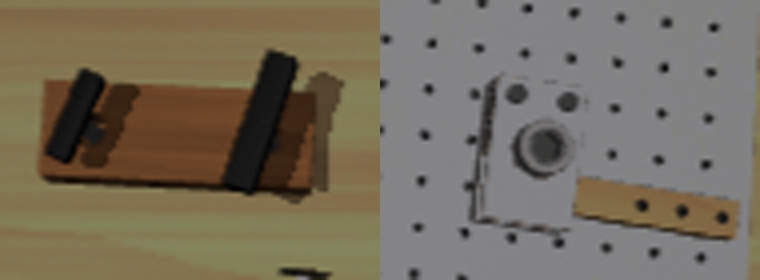

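The crop confirms the choice: the large black key stands at the right end of the rack, and the small one at the left. The screw head's dark socket shows on the clamp at about crop (545,147).

Bar estimate: centre (491.5,168.2), long axis at -18.7°, top z 125, which fits the description. Head estimate: (484,-160.5), top z 74. Next I'll work out the first move.

```bash
cat >> h.py <<'E'
from scipy.spatial.transform import Rotation as Rn
def go(x,y,z,yaw,s=None):
    "tool-frame shift and az to reach world xyz with tool x at yaw deg, tool down"
    s=s or sense();q=s["ee_rot"];R=Rn.from_quat([q[1],q[2],q[3],q[0]])
    T=Rn.from_euler("z",yaw,degrees=True)*Rn.from_euler("x",180,degrees=True)
    print("yaw",round(np.degrees(np.arctan2(R.as_matrix()[1,0],R.as_matrix()[0,0])),2),"pos",s["eef_pos"].round(1),"j",s["joints"].round(3),"t",round(s["time_s"],2))
    print("shift tool",(R.inv().apply(np.array([x,y,z])-s["eef_pos"])).round(2),"turn",(R.inv()*T).as_rotvec().round(4))
E
python3 -c "
from h import *
go(491.5,168.2,200,161.3);go(491.5,168.2,200,-18.7)"
```

```text
yaw 156.92 pos [205.8 483.  231.3] j [ 0.945  0.313  1.498 -0.     1.331 -0.223] t 0.8
shift tool [-386.22 -177.59   31.3 ] turn [-0.      0.     -0.0764]
yaw 156.92 pos [205.8 483.  231.3] j [ 0.945  0.313  1.498 -0.     1.331 -0.223] t 0.8
shift tool [-386.22 -177.59   31.3 ] turn [0.0000e+00 1.0000e-04 3.0652e+00]
```

```bash
python3 -m jog '[{"tx":-48,"ty":-22,"az":-0.02},{"tx":-48,"ty":-22,"az":-0.02},{"tx":-48,"ty":-22,"az":-0.02},{"tx":-48,"ty":-22,"az":-0.016},{"tx":-48,"ty":-22}]' 80; python3 -m jog '[{"tx":-48,"ty":-22},{"tx":-48,"ty":-22},{"tx":-30,"ty":-12},{"tz":0}]'; python3 -c "
from h import *
go(491.5,168.2,155,161.3)"
```

```text
yaw 156.92 pos [205.8 483.  231.3] j [ 0.945  0.313  1.498 -0.     1.331 -0.223] t 0.8
shift tool [-386.22 -177.59   76.3 ] turn [-0.      0.     -0.0764]schema error: expected keys tx, ty, tz, ax, ay, az, jaw
schema error: expected keys tx, ty, tz, ax, ay, az, jaw
```

```bash
python3 -m jog '[{"tx":-48,"ty":-22,"tz":0,"ax":0,"ay":0,"az":-0.02,"jaw":-1},{"tx":-48,"ty":-22,"tz":0,"ax":0,"ay":0,"az":-0.02,"jaw":-1},{"tx":-48,"ty":-22,"tz":0,"ax":0,"ay":0,"az":-0.02,"jaw":-1},{"tx":-48,"ty":-22,"tz":0,"ax":0,"ay":0,"az":-0.016,"jaw":-1},{"tx":-48,"ty":-22,"tz":0,"ax":0,"ay":0,"az":0,"jaw":-1}]' 80; python3 -m jog '[{"tx":-48,"ty":-22,"tz":0,"ax":0,"ay":0,"az":0,"jaw":-1},{"tx":-48,"ty":-22,"tz":0,"ax":0,"ay":0,"az":0,"jaw":-1},{"tx":-30,"ty":-12,"tz":0,"ax":0,"ay":0,"az":0,"jaw":-1},{"tx":0,"ty":0,"tz":0,"ax":0,"ay":0,"az":0,"jaw":-1}]'; python3 -c "
from h import *
go(491.5,168.2,150,161.3)"
```

```text
time_s: 1.42
eef_pos: [392.0, 293.5, 231.5]
ee_rot: [0.0, 0.163, 0.987, 0.0]
force: [-0.2, 0.2, 0.6]
grip_width: 1.002
grip_force: 0.0
time_s: 1.92
eef_pos: [493.4, 200.0, 230.9]
ee_rot: [-0.0, 0.164, 0.986, -0.0]
force: [-0.0, -0.2, -0.3]
grip_width: 1.002
grip_force: 0.0
yaw 161.11 pos [493.4 200.  230.9] j [ 0.165  0.33   1.476 -0.     1.337 -1.076] t 1.93
shift tool [ -8.51 -30.69  80.92] turn [-0.0003 -0.0003 -0.0032]
```

```bash
python3 -m jog '[{"tx":-8.5,"ty":-30.7,"tz":0,"ax":0,"ay":0,"az":-0.003,"jaw":-1},{"tx":0,"ty":0,"tz":40,"ax":0,"ay":0,"az":0,"jaw":-1},{"tx":0,"ty":0,"tz":40,"ax":0,"ay":0,"az":0,"jaw":-1},{"tx":0,"ty":0,"tz":0,"ax":0,"ay":0,"az":0,"jaw":-1}]'; python3 - <<'E'
from h import *
go(491.5,168.2,95,161.3)
c=capture("side");cv2.imwrite("pics/s1.png",cv2.resize(c["color"][80:240,160:350],None,fx=4,fy=3.75,interpolation=2)[:,:,::-1])
E
```

```text
time_s: 2.42
eef_pos: [488.7, 170.1, 149.5]
ee_rot: [-0.003, 0.161, 0.987, -0.001]
force: [0.4, 0.5, 0.8]
grip_width: 0.998
grip_force: 0.0
yaw 161.49 pos [488.7 170.1 149.5] j [ 0.108  0.379  1.631  0.     1.137 -1.14 ] t 2.42
shift tool [-3.54 -0.78 54.53] turn [-0.0021 -0.0048  0.0033]
```

View pics/s1.png

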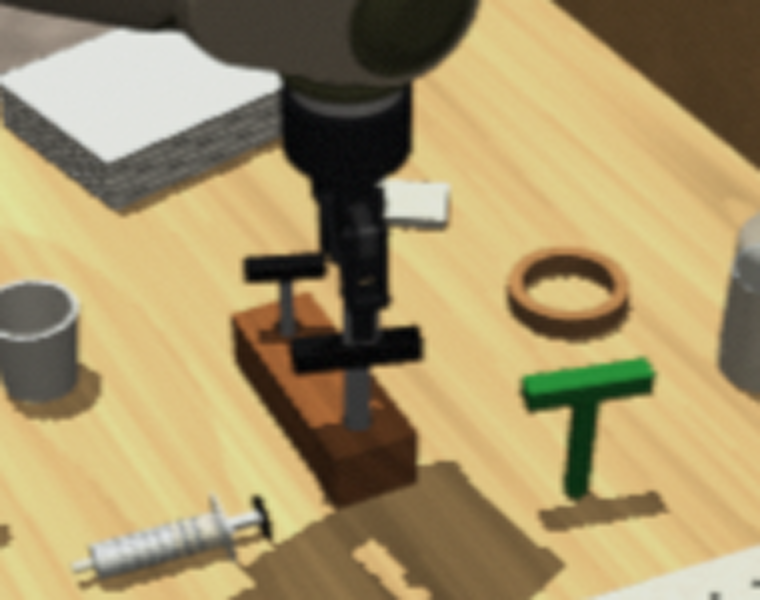

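The gripper stands centred over the black bar (crop (358,350)), with the key's shaft below it. I'll settle, correct and go down.

```bash
python3 -m jog '[{"tx":0,"ty":0,"tz":0,"ax":0,"ay":0,"az":0,"jaw":-1},{"tx":0,"ty":0,"tz":0,"ax":0,"ay":0,"az":0,"jaw":-1}]'>/dev/null; python3 -c "
from h import *
go(491.5,168.2,95,161.3)"
```

```text
yaw 161.46 pos [491.  169.9 152.7] j [ 0.107  0.376  1.627  0.     1.137 -1.14 ] t 2.73
shift tool [-0.85 -1.48 57.7 ] turn [0.001  0.0022 0.0029]
```

```bash
python3 -m jog '[{"tx":-0.8,"ty":-1.4,"tz":20,"ax":0,"ay":0.002,"az":0.003,"jaw":-1},{"tx":0,"ty":0,"tz":20,"ax":0,"ay":0,"az":0,"jaw":-1},{"tx":0,"ty":0,"tz":17,"ax":0,"ay":0,"az":0,"jaw":-1},{"tx":0,"ty":0,"tz":0,"ax":0,"ay":0,"az":0,"jaw":-1},{"tx":0,"ty":0,"tz":0,"ax":0,"ay":0,"az":0,"jaw":-1}]' 80; python3 -c "
from h import *
go(491.5,168.2,95,161.3)"
```

```text
time_s: 3.35
eef_pos: [491.3, 168.1, 95.4]
ee_rot: [-0.0, 0.163, 0.987, 0.0]
force: [0.2, -0.1, -0.1]
grip_width: 1.003
grip_force: 0.0
yaw 161.28 pos [491.3 168.1  95.4] j [ 1.030e-01  4.510e-01  1.685e+00  1.000e-03  1.006e+00 -1.141e+00] t 3.35
shift tool [-0.2   0.13  0.38] turn [ 0.0007 -0.0005 -0.0004]
```

```bash
python3 -m jog '[{"tx":0,"ty":0,"tz":0,"ax":0,"ay":0,"az":0,"jaw":1},{"tx":0,"ty":0,"tz":0,"ax":0,"ay":0,"az":0,"jaw":1},{"tx":0,"ty":0,"tz":0,"ax":0,"ay":0,"az":0,"jaw":1},{"tx":0,"ty":0,"tz":0,"ax":0,"ay":0,"az":0,"jaw":1},{"tx":0,"ty":0,"tz":0,"ax":0,"ay":0,"az":0,"jaw":1}]' 80;python3 -m jog '[{"tx":0,"ty":0,"tz":0,"ax":0,"ay":0,"az":0,"jaw":1},{"tx":0,"ty":0,"tz":0,"ax":0,"ay":0,"az":0,"jaw":1}]'; python3 -c "
from h import *
go(491.5,168.2,95,161.3);print(sense()['wrist_torque'])"
```

```text
time_s: 3.98
eef_pos: [490.9, 168.0, 94.6]
ee_rot: [-0.001, 0.163, 0.987, 0.0]
force: [-0.6, -0.0, 4.6]
grip_width: 0.226
grip_force: 78.6
time_s: 4.22
eef_pos: [490.9, 168.0, 94.6]
ee_rot: [-0.001, 0.163, 0.987, 0.0]
force: [-1.8, -0.6, 5.1]
grip_width: 0.224
grip_force: 78.6
yaw 161.28 pos [490.9 168.   94.6] j [ 1.030e-01  4.520e-01  1.686e+00  1.000e-03  1.005e+00 -1.141e+00] t 4.22
shift tool [-0.53  0.34 -0.44] turn [ 0.0002 -0.0015 -0.0004]
[-0.08129032  0.12064287 -0.02995205]
```

```bash
python3 -m jog '[{"tx":0,"ty":0,"tz":-15,"ax":0,"ay":0,"az":0,"jaw":1},{"tx":0,"ty":0,"tz":-25,"ax":0,"ay":0,"az":0,"jaw":1},{"tx":0,"ty":0,"tz":-30,"ax":0,"ay":0,"az":0,"jaw":1},{"tx":0,"ty":0,"tz":-30,"ax":0,"ay":0,"az":0,"jaw":1},{"tx":0,"ty":0,"tz":-25,"ax":0,"ay":0,"az":0,"jaw":1}]';python3 -m jog '[{"tx":0,"ty":0,"tz":0,"ax":0,"ay":0,"az":0,"jaw":1},{"tx":0,"ty":0,"tz":0,"ax":0,"ay":0,"az":0,"jaw":1}]'; python3 -c "
from h import *
go(484,-160.5,215,161.3);print(sense()['wrist_torque'])"
```

```text
time_s: 4.85
eef_pos: [490.8, 168.0, 220.9]
ee_rot: [-0.001, 0.163, 0.987, 0.0]
force: [0.3, 1.2, -1.9]
grip_width: 0.224
grip_force: 78.3
time_s: 5.1
eef_pos: [490.4, 167.9, 218.2]
ee_rot: [-0.002, 0.163, 0.987, -0.0]
force: [-0.3, 0.1, -2.5]
grip_width: 0.214
grip_force: 78.5
yaw 161.27 pos [490.4 167.9 218.2] j [ 1.030e-01  3.110e-01  1.536e+00  1.000e-03  1.299e+00 -1.141e+00] t 5.1
shift tool [ -99.39 -313.07    3.06] turn [-0.0008 -0.0038 -0.0005]
[-0.00673967  0.00110785  0.00710773]
```

```bash
python3 -m jog '[{"tx":-8,"ty":-24,"tz":0,"ax":0,"ay":0,"az":0,"jaw":1},{"tx":-13,"ty":-41,"tz":0,"ax":0,"ay":0,"az":0,"jaw":1},{"tx":-13,"ty":-41,"tz":0,"ax":0,"ay":0,"az":0,"jaw":1},{"tx":-13,"ty":-41,"tz":0,"ax":0,"ay":0,"az":0,"jaw":1},{"tx":-13,"ty":-41,"tz":0,"ax":0,"ay":0,"az":0,"jaw":1}]';python3 -m jog '[{"tx":-13,"ty":-41,"tz":0,"ax":0,"ay":0,"az":0,"jaw":1},{"tx":-13,"ty":-41,"tz":0,"ax":0,"ay":0,"az":0,"jaw":1},{"tx":-12,"ty":-38,"tz":0,"ax":0,"ay":0,"az":0,"jaw":1},{"tx":0,"ty":0,"tz":0,"ax":0,"ay":0,"az":0,"jaw":1},{"tx":0,"ty":0,"tz":0,"ax":0,"ay":0,"az":0,"jaw":1}]'; python3 - <<'E'
from h import *
go(484,-160.5,185,161.3);print(sense()['wrist_torque'],sense()["force"])
c=capture("side");cv2.imwrite("pics/s2.png",cv2.resize(c["color"][160:320,220:410],None,fx=4,fy=3.75,interpolation=2)[:,:,::-1])
E
```

```text
time_s: 5.72
eef_pos: [486.7, -30.5, 217.9]
ee_rot: [-0.002, 0.163, 0.987, 0.0]
force: [1.1, -0.5, -2.0]
grip_width: 0.219
grip_force: 78.5
time_s: 6.35
eef_pos: [484.6, -154.5, 218.2]
ee_rot: [-0.002, 0.163, 0.987, 0.001]
force: [0.3, -0.1, -1.9]
grip_width: 0.219
grip_force: 78.7
yaw 161.28 pos [ 484.6 -154.5  218.2] j [-0.539  0.29   1.564 -0.     1.292 -1.783] t 6.35
shift tool [-1.49 -5.87 33.21] turn [ 0.0007 -0.0038 -0.0004]
[ 0.04672991  0.00782496 -0.00473166] [ 0.2920904  -0.06424052 -1.88055721]
```

View pics/s2.png

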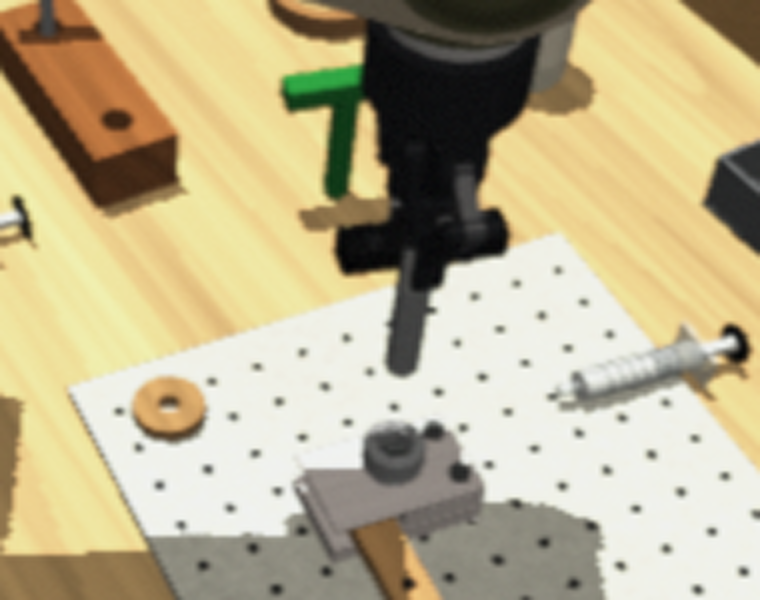

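```bash
python3 -m jog '[{"tx":-0.9,"ty":-6.4,"tz":10,"ax":0,"ay":-0.004,"az":0,"jaw":1},{"tx":0,"ty":0,"tz":20,"ax":0,"ay":0,"az":0,"jaw":1},{"tx":0,"ty":0,"tz":13,"ax":0,"ay":0,"az":0,"jaw":1},{"tx":0,"ty":0,"tz":0,"ax":0,"ay":0,"az":0,"jaw":1},{"tx":0,"ty":0,"tz":0,"ax":0,"ay":0,"az":0,"jaw":1}]'; python3 - <<'E'
from h import *
go(483.4,-161,161,161.3);print(sense()['wrist_torque'],sense()["force"])
c=capture("side");s=c["color"][210:300,270:370]
t=capture("top");b=t["color"][155:245,335:435]
print(proj(c,[484,-160.5,90]),proj(c,[484,-160.5,74]),proj(c,[484,-160.5,60]))
cv2.imwrite("pics/s3.png",cv2.resize(np.hstack([s,b]),None,fx=4,fy=4,interpolation=2)[:,:,::-1])
E
```

```text
time_s: 7.02
eef_pos: [484.0, -161.6, 176.6]
ee_rot: [0.001, 0.163, 0.987, -0.0]
force: [0.8, -0.2, -2.0]
grip_width: 0.222
grip_force: 78.6
yaw 161.29 pos [ 484.  -161.6  176.6] j [-0.552  0.329  1.624  0.     1.185 -1.797] t 7.03
shift tool [ 0.82  0.39 15.6 ] turn [-0.0002  0.0029 -0.0002]
[ 0.02016479 -0.03565589  0.03840782] [ 0.76981083 -0.21076065 -1.96863754]
[np.float64(319.1105502598116), np.float64(272.11463337730027)] [np.float64(318.41558802156965), np.float64(276.57952402505225)] [np.float64(317.81955628881116), np.float64(280.40882058667376)]
```

View pics/s3.png

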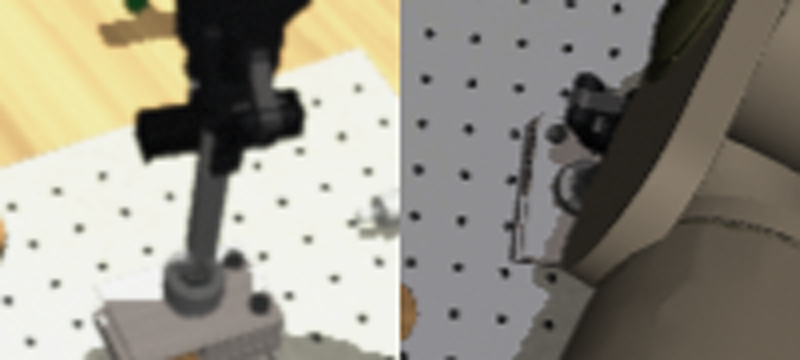

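The side view (left) shows the tip over the middle of the head at crop (203,275). The arm hides the screw in the top view. I'll go down gently.

```bash
python3 -m jog '[{"tx":0.6,"ty":0.4,"tz":7,"ax":0,"ay":0.002,"az":0,"jaw":1},{"tx":0,"ty":0,"tz":5,"ax":0,"ay":0,"az":0,"jaw":1},{"tx":0,"ty":0,"tz":0,"ax":0,"ay":0,"az":0,"jaw":1},{"tx":0,"ty":0,"tz":0,"ax":0,"ay":0,"az":0,"jaw":1}]'; python3 -m jog '[{"tx":0,"ty":0,"tz":2,"ax":0,"ay":0,"az":0,"jaw":1},{"tx":0,"ty":0,"tz":1,"ax":0,"ay":0,"az":0,"jaw":1},{"tx":0,"ty":0,"tz":0,"ax":0,"ay":0,"az":0,"jaw":1}]';  python3 -m jog '[{"tx":0,"ty":0,"tz":1,"ax":0,"ay":0,"az":0,"jaw":1},{"tx":0,"ty":0,"tz":1,"ax":0,"ay":0,"az":0,"jaw":1},{"tx":0,"ty":0,"tz":0,"ax":0,"ay":0,"az":0,"jaw":1}]'
```

```text
time_s: 7.62
eef_pos: [483.4, -161.0, 164.2]
ee_rot: [0.0, 0.163, 0.987, -0.0]
force: [-0.7, -0.7, -1.7]
grip_width: 0.221
grip_force: 78.6
time_s: 8.0
eef_pos: [483.3, -161.0, 161.0]
ee_rot: [-0.0, 0.163, 0.987, 0.0]
force: [-0.0, 0.2, -2.7]
grip_width: 0.221
grip_force: 78.6
time_s: 8.38
eef_pos: [483.3, -161.0, 159.0]
ee_rot: [-0.0, 0.163, 0.987, 0.0]
force: [-0.9, 0.3, -2.4]
grip_width: 0.222
grip_force: 78.6
```

```bash
for i in 1 2; do python3 -m jog '[{"tx":0,"ty":0,"tz":1,"ax":0,"ay":0,"az":0,"jaw":1},{"tx":0,"ty":0,"tz":0,"ax":0,"ay":0,"az":0,"jaw":1}]'|egrep 'pos|force: \['; done
```

```text
eef_pos: [483.3, -161.0, 158.0]
force: [-0.7, -0.3, -2.2]
eef_pos: [483.3, -161.0, 157.0]
force: [-1.2, -0.4, -2.0]
```

```bash
for i in 1; do python3 -m jog '[{"tx":0,"ty":0,"tz":1,"ax":0,"ay":0,"az":0,"jaw":1},{"tx":0,"ty":0,"tz":0,"ax":0,"ay":0,"az":0,"jaw":1}]'|egrep 'pos|force: \['; done
```

```text
eef_pos: [483.3, -161.0, 156.1]
force: [0.7, -0.4, -2.0]
```

```bash
python3 -m jog '[{"tx":0,"ty":0,"tz":1,"ax":0,"ay":0,"az":0,"jaw":1},{"tx":0,"ty":0,"tz":0,"ax":0,"ay":0,"az":0,"jaw":1}]'|egrep 'pos|force: \['; python3 -m jog '[{"tx":0,"ty":0,"tz":1,"ax":0,"ay":0,"az":0,"jaw":1},{"tx":0,"ty":0,"tz":0,"ax":0,"ay":0,"az":0,"jaw":1}]'|egrep 'pos|force: \['
```

```text
eef_pos: [483.4, -161.1, 155.3]
force: [-0.6, -0.8, 0.6]
eef_pos: [483.4, -161.1, 154.3]
force: [-0.4, 0.3, 2.8]
```

Contact is at TCP z≈155.3, about 4 mm into the mouth, with little lateral force, so it is centred but not matched. I'll add a light preload and search clockwise.

```bash
cat > s.sh <<'E'
python3 -c "
from rig import sense;s=sense();print('z',s['eef_pos'].round(1),'F',s['force'].round(1),'T',s['wrist_torque'].round(2),'j6',round(s['joints'][5],3),'t',round(s['time_s'],2))"
E
python3 -m jog '[{"tx":0,"ty":0,"tz":0.7,"ax":0,"ay":0,"az":0,"jaw":1},{"tx":0,"ty":0,"tz":0,"ax":0,"ay":0,"az":0.05,"jaw":1}]' >/dev/null; sh s.sh; python3 -m jog '[{"tx":0,"ty":0,"tz":0,"ax":0,"ay":0,"az":0.05,"jaw":1}]'>/dev/null; sh s.sh;python3 -m jog '[{"tx":0,"ty":0,"tz":0,"ax":0,"ay":0,"az":0.05,"jaw":1}]'>/dev/null; sh s.sh
```

```text
z [ 483.4 -161.1  153.6] F [-1.3 -0.6  4.2] T [-0.1   0.34 -0.01] j6 -1.745 t 9.88
z [ 483.3 -161.1  153.6] F [-1.1 -0.7  4.4] T [-0.12  0.4   0.03] j6 -1.694 t 10.0
z [ 483.3 -161.1  153.5] F [-1.5 -0.7  1.3] T [-0.16  0.31 -0.06] j6 -1.644 t 10.12
```

```bash
python3 -m jog '[{"tx":0,"ty":0,"tz":0,"ax":0,"ay":0,"az":0.03,"jaw":1},{"tx":0,"ty":0,"tz":0,"ax":0,"ay":0,"az":0,"jaw":1}]'>/dev/null; sh s.sh;python3 -m jog '[{"tx":0,"ty":0,"tz":1,"ax":0,"ay":0,"az":0,"jaw":1},{"tx":0,"ty":0,"tz":0,"ax":0,"ay":0,"az":0,"jaw":1}]'>/dev/null; sh s.sh
```

```text
z [ 483.2 -161.   153. ] F [ 0.1 -1.2 -2.7] T [-0.39  0.15 -0.02] j6 -1.616 t 10.38
z [ 483.3 -161.1  152.5] F [-2.7 -0.1  2.3] T [-0.26  0.32  0.05] j6 -1.616 t 10.62
```

```bash
python3 -m jog '[{"tx":0,"ty":0,"tz":0,"ax":0,"ay":0,"az":0.05,"jaw":1},{"tx":0,"ty":0,"tz":0,"ax":0,"ay":0,"az":0,"jaw":1}]'>/dev/null; sh s.sh;python3 -m jog '[{"tx":0,"ty":0,"tz":1,"ax":0,"ay":0,"az":0,"jaw":1},{"tx":0,"ty":0,"tz":0,"ax":0,"ay":0,"az":0,"jaw":1}]'>/dev/null; sh s.sh
```

```text
z [ 483.3 -161.   152.5] F [-1.4 -0.5  0.6] T [-0.23  0.22 -0.03] j6 -1.566 t 10.88
z [ 483.4 -161.   151.6] F [-1.1 -0.8  3.6] T [-0.19  0.26 -0.05] j6 -1.566 t 11.12
```

```bash
for i in 1 2; do python3 -m jog '[{"tx":0,"ty":0,"tz":0,"ax":0,"ay":0,"az":0.035,"jaw":1},{"tx":0,"ty":0,"tz":0,"ax":0,"ay":0,"az":0,"jaw":1}]'>/dev/null; sh s.sh; done;python3 -m jog '[{"tx":0,"ty":0,"tz":1,"ax":0,"ay":0,"az":0,"jaw":1},{"tx":0,"ty":0,"tz":0,"ax":0,"ay":0,"az":0,"jaw":1}]'>/dev/null; sh s.sh
```

```text
z [ 483.4 -160.9  151.3] F [-1.1 -0.1  2. ] T [-0.19  0.12 -0.05] j6 -1.53 t 11.38
z [ 483.3 -160.9  151.2] F [ 0.1 -0.9 -0.6] T [-0.12  0.05 -0.06] j6 -1.495 t 11.62
z [ 483.3 -161.   150.3] F [ 0.7  0.1 -0.6] T [-0.03 -0.01 -0.02] j6 -1.496 t 11.88
```

```bash
for i in 1 2 3; do python3 -m jog '[{"tx":0,"ty":0,"tz":1,"ax":0,"ay":0,"az":0,"jaw":1},{"tx":0,"ty":0,"tz":0,"ax":0,"ay":0,"az":0,"jaw":1}]'>/dev/null; sh s.sh; done
```

```text
z [ 483.3 -161.   149.4] F [-0.4 -0.1  0.4] T [-0.03  0.07 -0.02] j6 -1.496 t 12.12
z [ 483.3 -161.   148.4] F [-0.9 -0.1  1.9] T [0.05 0.05 0.01] j6 -1.496 t 12.38
z [ 483.3 -161.   147.4] F [-0.1 -0.6  2.1] T [ 0.04  0.02 -0.02] j6 -1.496 t 12.62
```

```bash
python3 -m jog '[{"tx":0,"ty":0,"tz":0,"ax":0,"ay":0,"az":0.03,"jaw":1},{"tx":0,"ty":0,"tz":0,"ax":0,"ay":0,"az":0,"jaw":1}]'>/dev/null; sh s.sh; for i in 1 2; do python3 -m jog '[{"tx":0,"ty":0,"tz":1,"ax":0,"ay":0,"az":0,"jaw":1},{"tx":0,"ty":0,"tz":0,"ax":0,"ay":0,"az":0,"jaw":1}]'>/dev/null; sh s.sh; done
```

```text
z [ 483.3 -160.9  147.2] F [ 0.7 -0.5 -1.5] T [-0.07 -0.13 -0.03] j6 -1.465 t 12.88
z [ 483.3 -160.9  146.2] F [ 0.6  0.2 -2.4] T [-0.01 -0.19  0.03] j6 -1.466 t 13.12
z [ 483.4 -161.   145.5] F [-0.8 -0.8  1.1] T [0.07 0.04 0.02] j6 -1.466 t 13.38
```

```bash
for i in 1 2; do python3 -m jog '[{"tx":0,"ty":0,"tz":0.8,"ax":0,"ay":0,"az":0,"jaw":1},{"tx":0,"ty":0,"tz":0,"ax":0,"ay":0,"az":0,"jaw":1}]'>/dev/null; sh s.sh; done;  python3 -m jog '[{"tx":0,"ty":0,"tz":0,"ax":0,"ay":0,"az":0.03,"jaw":1},{"tx":0,"ty":0,"tz":0,"ax":0,"ay":0,"az":0,"jaw":1}]'>/dev/null; sh s.sh
```

```text
z [ 483.4 -161.1  144.8] F [-0.8  1.   2.2] T [ 0.08  0.1  -0.03] j6 -1.466 t 13.62
z [ 483.4 -161.1  144.1] F [-0.   0.3  4.4] T [ 0.11  0.17 -0.02] j6 -1.466 t 13.88
z [ 483.5 -161.1  144.1] F [-0.1  1.3  5.7] T [ 0.16  0.13 -0.01] j6 -1.436 t 14.12
```

The key is home. The first contact was at z 155.3 and the bottom is at 145.4, so it went in about 10 mm further. The slope there is 3 N/mm, which is the spring, and turning no longer frees it. Now I'll find the end of the play and turn.

```bash
for i in 1 2 3; do python3 -m jog '[{"tx":0,"ty":0,"tz":0,"ax":0,"ay":0,"az":0.04,"jaw":1},{"tx":0,"ty":0,"tz":0,"ax":0,"ay":0,"az":0,"jaw":1}]'>/dev/null; sh s.sh; done
```

```text
z [ 483.5 -161.1  144.1] F [-0.4  0.8  5.7] T [ 0.13  0.12 -0.03] j6 -1.395 t 14.38
z [ 483.6 -161.1  144.1] F [-0.1  0.3  5.2] T [ 0.12  0.04 -0.  ] j6 -1.355 t 14.62
z [ 483.6 -161.1  144.1] F [0.4 0.7 5.2] T [ 0.17  0.   -0.03] j6 -1.315 t 14.88
```

```bash
for i in 1 2 3; do python3 -m jog '[{"tx":0,"ty":0,"tz":0,"ax":0,"ay":0,"az":0.04,"jaw":1},{"tx":0,"ty":0,"tz":0,"ax":0,"ay":0,"az":0,"jaw":1}]'>/dev/null; sh s.sh; done
```

```text
z [ 483.6 -161.1  144.1] F [-0.8  0.2  5.5] T [ 0.1  -0.02 -0.03] j6 -1.275 t 15.12
z [ 483.7 -161.   144.2] F [-0.3  1.1  6.1] T [ 0.21 -0.11 -0.  ] j6 -1.235 t 15.38
z [ 483.7 -161.   144.2] F [ 0.6 -0.4  5.9] T [ 0.32 -0.13  0.  ] j6 -1.195 t 15.62
```

```bash
for i in 1 2 3; do python3 -m jog '[{"tx":0,"ty":0,"tz":0,"ax":0,"ay":0,"az":0.08,"jaw":1}]'>/dev/null; sh s.sh; done
```

```text
z [ 483.8 -160.9  144.1] F [1.  2.1 4.7] T [ 0.4  -0.3   0.16] j6 -1.114 t 15.75
z [ 483.9 -160.9  144.2] F [2.1 1.1 4.7] T [ 0.53 -0.44  0.26] j6 -1.034 t 15.88
z [ 484.  -160.8  144.2] F [1.3 2.9 4.9] T [ 0.49 -0.51  0.23] j6 -0.954 t 16.0
```

```bash
python3 -m jog '[{"tx":0,"ty":0,"tz":0,"ax":0,"ay":0,"az":0,"jaw":1}]'>/dev/null; sh s.sh; python3 -m jog '[{"tx":0,"ty":0,"tz":0,"ax":0,"ay":0,"az":0,"jaw":1}]'>/dev/null; sh s.sh
```

```text
z [ 483.9 -160.8  144.2] F [2.6 2.3 5.5] T [ 0.56 -0.58  0.14] j6 -0.957 t 16.12
z [ 483.9 -160.9  144.1] F [3.  2.1 4.4] T [ 0.61 -0.72  0.16] j6 -0.958 t 16.25
```

```bash
python3 -m jog '[{"tx":0.1,"ty":0.5,"tz":0,"ax":0,"ay":0,"az":0.1,"jaw":1},{"tx":0,"ty":0,"tz":0,"ax":0,"ay":0,"az":0.14,"jaw":1},{"tx":0,"ty":0,"tz":0,"ax":0,"ay":0,"az":0.14,"jaw":1},{"tx":0,"ty":0,"tz":0,"ax":0,"ay":0,"az":0.14,"jaw":1},{"tx":0,"ty":0,"tz":0,"ax":0,"ay":0,"az":0.1,"jaw":1}]'>/dev/null; sh s.sh
```

```text
z [ 484.8 -160.9  144.3] F [4.5 1.  3.8] T [ 0.34 -1.15  0.28] j6 -0.333 t 16.88
```

```bash
python3 -m jog '[{"tx":0,"ty":0.6,"tz":0,"ax":0,"ay":0,"az":0.14,"jaw":1},{"tx":0,"ty":0,"tz":0,"ax":0,"ay":0,"az":0.14,"jaw":1},{"tx":0,"ty":0,"tz":0,"ax":0,"ay":0,"az":0.14,"jaw":1},{"tx":0,"ty":0,"tz":0,"ax":0,"ay":0,"az":0.14,"jaw":1}]'>/dev/null; sh s.sh;  python3 -m jog '[{"tx":0,"ty":0,"tz":0,"ax":0,"ay":0,"az":0.14,"jaw":1},{"tx":0,"ty":0,"tz":0,"ax":0,"ay":0,"az":0.08,"jaw":1},{"tx":0,"ty":0,"tz":0,"ax":0,"ay":0,"az":0,"jaw":1}]'>/dev/null; sh s.sh
```

```text
z [ 485.5 -161.4  144.4] F [5.7 0.1 4.3] T [-0.11 -1.24  0.3 ] j6 0.228 t 17.38
z [ 485.6 -161.7  144.5] F [ 4.4 -0.9  3.5] T [-0.27 -1.3   0.14] j6 0.444 t 17.75
```

```bash
python3 -m jog '[{"tx":0.7,"ty":0.4,"tz":0,"ax":0,"ay":0,"az":0,"jaw":1},{"tx":0,"ty":0,"tz":0,"ax":0,"ay":0,"az":-0.08,"jaw":1},{"tx":0,"ty":0,"tz":0,"ax":0,"ay":0,"az":0,"jaw":1}]'>/dev/null; sh s.sh
```

```text
z [ 485.8 -161.4  144.2] F [ 4.5 -2.1  4.8] T [-0.52 -1.27  0.06] j6 0.366 t 18.12
```

```bash
python3 -m jog '[{"tx":0.6,"ty":0.9,"tz":0,"ax":0,"ay":0,"az":0,"jaw":1},{"tx":0,"ty":0,"tz":0,"ax":0,"ay":0,"az":0,"jaw":1}]'>/dev/null; sh s.sh; python3 -c "
from h import *
go(486,-161.5,144,33)"
```

```text
z [ 486.3 -161.4  143.9] F [ 3.  -1.8  5.4] T [-0.44 -0.73  0.03] j6 0.368 t 18.38
yaw 37.46 pos [ 486.3 -161.4  143.9] j [-0.549  0.372  1.657 -0.     1.112  0.368] t 18.38
shift tool [-0.27 -0.07 -0.05] turn [0.0006 0.0002 0.0778]
```

```bash
python3 -m jog '[{"tx":0.3,"ty":0.8,"tz":0,"ax":0,"ay":0,"az":0,"jaw":1},{"tx":0,"ty":0,"tz":-0.5,"ax":0,"ay":0,"az":0,"jaw":1},{"tx":0,"ty":0,"tz":0,"ax":0,"ay":0,"az":0,"jaw":1}]'>/dev/null; sh s.sh; python3 -m jog '[{"tx":0,"ty":0,"tz":0,"ax":0,"ay":0,"az":0,"jaw":1}]' 20 >/dev/null; sh s.sh; python3 -m jog '[{"tx":0,"ty":0,"tz":0,"ax":0,"ay":0,"az":0,"jaw":0},{"tx":0,"ty":0,"tz":0,"ax":0,"ay":0,"az":0,"jaw":0},{"tx":0,"ty":0,"tz":0,"ax":0,"ay":0,"az":0,"jaw":0},{"tx":0,"ty":0,"tz":0,"ax":0,"ay":0,"az":0,"jaw":0}]'; sh s.sh
```

```text
z [ 486.6 -161.6  144.2] F [ 0.9 -0.2  4.7] T [-0.22 -0.36  0.06] j6 0.368 t 18.75
z [ 486.6 -161.5  144.2] F [ 0.8 -0.7  6. ] T [-0.22 -0.3   0.05] j6 0.367 t 18.88
time_s: 19.38
eef_pos: [486.7, -161.5, 144.1]
ee_rot: [-0.0, 0.947, 0.322, -0.0]
force: [-0.1, 0.2, -0.1]
grip_width: 0.498
grip_force: 0.0
z [ 486.7 -161.5  144.1] F [-0.1  0.2 -0.1] T [-0.01  0.03 -0.05] j6 0.367 t 19.38
```

```bash
python3 -m jog '[{"tx":0,"ty":0,"tz":-15,"ax":0,"ay":0,"az":0,"jaw":0},{"tx":0,"ty":0,"tz":-30,"ax":0,"ay":0,"az":0,"jaw":0},{"tx":0,"ty":0,"tz":-40,"ax":0,"ay":0,"az":0,"jaw":0},{"tx":0,"ty":0,"tz":-40,"ax":0,"ay":0,"az":0,"jaw":0},{"tx":-40,"ty":-20,"tz":0,"ax":0,"ay":0,"az":0,"jaw":0}]' >/dev/null; python3 -m jog '[{"tx":-50,"ty":0,"tz":0,"ax":0,"ay":0,"az":0,"jaw":0},{"tx":-50,"ty":0,"tz":0,"ax":0,"ay":0,"az":0,"jaw":0},{"tx":-50,"ty":0,"tz":0,"ax":0,"ay":0,"az":0,"jaw":0},{"tx":0,"ty":0,"tz":0,"ax":0,"ay":0,"az":0,"jaw":0}]' >/dev/null; sh s.sh; python3 - <<'E'
from h import *
c=capture("side");s=c["color"][200:300,260:370]
t=capture("top");b=t["color"][150:250,325:435]
M=np.linalg.inv(t["camera_from_world"]);v,u=np.mgrid[:384,:512]
for k,n in((c,"side"),(t,"top")):
    M=np.linalg.inv(k["camera_from_world"])
    P=M[:3,3]+(np.stack([(u-k["cx"])/k["fx"],-(v-k["cy"])/k["fy"],-np.ones_like(u,float)],-1)*k["depth"][...,None])@M[:3,:3].T
    m=(np.hypot(P[...,0]-484,P[...,1]+161)<70)&(P[...,2]>150)&(P[...,2]<195)
    print(n,m.sum(),cv2.minAreaRect(P[m][:,:2].astype(np.float32)),np.percentile(P[m][:,2],[10,50,90]).round(1))
    h=(np.hypot(P[...,0]-484,P[...,1]+161)<22)&(P[...,2]>64)&(P[...,2]<85); print(np.percentile(P[h][:,2],[50,90,97]))
cv2.imwrite("pics/s4.png",cv2.resize(np.hstack([s,b]),None,fx=3.6,fy=3.6,interpolation=2)[:,:,::-1])
E
```

```text
z [ 322.3 -262.9  270.4] F [-0.4  0.8 -0.5] T [ 0.02 -0.03 -0.04] j6 -0.047 t 20.5
side 261 ((487.80657958984375, -157.69798278808594), (68.71607208251953, 19.99517059326172), 38.413631439208984) [171.  173.1 175.1]
[72.43140173 75.4772046  77.42148838]
top 427 ((484.5418395996094, -160.51333618164062), (83.74198150634766, 21.061288833618164), 39.650691986083984) [165.6 174.9 177.4]
[74.22113358 77.17268424 81.78396875]
```

View pics/s4.png

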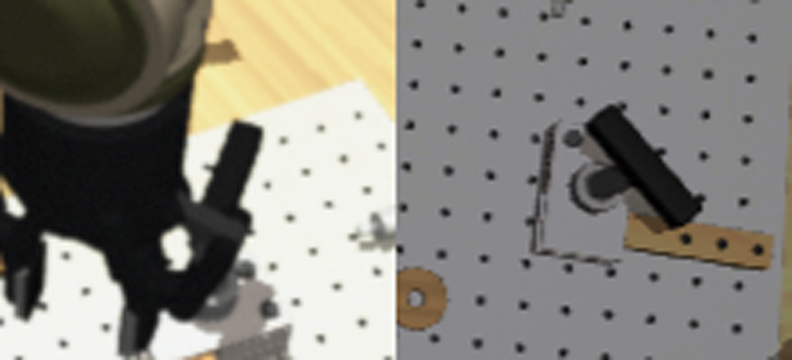

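The top view shows the key standing upright in the screw, its bar centred at (484.5,-160.5) over the head. Its top is at z≈175, so the tip is at about 60, fully home. The bystanders in view are unmoved and the gripper is clear, so I'm handing in.

```bash
python3 -c "
from rig import *
print(finish_job())"
```

```text
the job is handed in; nothing more can be done
None
```

I handed the job in at about 21 s: the larger hex key stands released and fully home in the clamp screw, and by my estimate the screw turned about 90° clockwise after seating (within about 5°), with the spring pushed in only about 1 mm.

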